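# Fit the keyed die wheel on the bench ring roller

### The job

Put the steel die wheel back on the bench ring roller: slip it over the upright spindle, flange side down, and turn it under light pressure until its keyway drops over the spindle's brass key and it sits flush on the dark steel shoulder, then let go of it. Never force it down while it stands on the key, and leave the loupe, the pocket watch and the signet ring where they lie.

Things in the scene. Friction and masses are not known exactly. Their poses are not given: they have to be found in the camera images.
- wheel: Loose steel die wheel standing on the counter, about 0.42 kg. Origin: centre of its underside, z up the bore. A round flange 60 mm wide, 14 mm thick; above it a twelve-sided hub 36 mm across flats, up to 46 mm above the underside (grip it there). Flats face +x and every 30 degrees from it. Bore 20.5 mm wide; an 8 mm keyway runs through it on the +x side, 15 mm deep from the axis.
- keymark (a point): Red mark on top of the wheel's hub, on the keyway's side: 46 mm above the underside, 16.6 mm from the axis along the wheel's +x. A second red mark lies below it on the flange.
- roller: Bench ring roller, fixed to the counter: blue housing on a dark foot 120 mm (x) by 110 mm (y), top at 50 mm, crank on its -x side. Origin: centre of the underside, z up. On it a dark steel shoulder disc (48 mm wide, top at 58 mm) carries the upright steel spindle. A white stripe on the housing's top marks +x. Do not load it with more than 50 N through the wheel; 5 to 10 N is plenty.
- seat (a point): Centre of the shoulder's top, on the spindle axis: where the wheel's origin must come. A brass key 6.5 mm wide stands out of the spindle to 14 mm from the axis, from here up to 16 mm (flat top: the wheel's origin is 16 mm above here while it stands on the key). The key points anywhere within 70 degrees (1.2 rad) either side of the white stripe: not measured, find it by feel or by eye.
- spindle_tip (a point): Top of the spindle, on its vertical axis, 52 mm above the seat. The spindle is 18 mm in diameter; its top 8 mm taper to 10 mm. It is held by a stiff gear train, stays put under light turning and slips only above about 0.5 N m.
- loupe: Bystander: chrome folding loupe, round case 32 mm in diameter, 24 mm tall, its handle reaches 47 mm from the centre. Origin: centre of the case's underside.
- watch: Bystander: silver pocket watch lying face up, 48 mm in diameter, 11 mm thick, crown and bow on its +x side reach 46 mm from the centre. Origin: centre of the underside.
- signet: Bystander: gold signet ring lying flat, 23 mm in diameter, 10 mm high. Origin: centre of the underside.
There are look-alikes about, which are no part of the job. What is shaped like the wheel but brown is not meant.

How it is judged:
On the way, in this order (a step that is already met when the one before it is completed fails the run):
1. the wheel is threaded upright over the spindle, above or on the key (horizontal distance between wheel and seat below 0.004 m and angle between wheel's own z axis and vertical below 0.06 rad and z of wheel in the frame of seat between 0.01 and 0.034 m), for 0.05 s.
2. its keyway has dropped over the key and the wheel is down on the shoulder (horizontal distance between wheel and seat below 0.004 m and angle between wheel's own z axis and vertical below 0.06 rad and z of wheel in the frame of seat below 0.003 m), for 0.2 s.
At the end, for the whole second after the job is handed in: The wheel is released and at rest on the spindle, keyway over key: its origin within 3 mm of the shoulder's height and 4 mm of the spindle axis, upright within 0.06 rad; loupe, watch and signet ring within 15 mm of where they were (all of step 2 and linear speed of wheel below 0.01 m/s and distance of each of loupe, watch, signet from where it was at the start of the episode below 0.015 m); the robot touches nothing.
It fails at once if the wheel is forced against the roller with more than 50 N (contact force between wheel and roller above 50 N).
It fails at once if the loupe is pushed aside by more than 15 mm (distance of loupe from where it was at the start of the episode above 0.015 m).
It fails at once if the watch is pushed aside by more than 15 mm (distance of watch from where it was at the start of the episode above 0.015 m).
It fails at once if the signet ring is pushed aside by more than 15 mm (distance of signet from where it was at the start of the episode above 0.015 m).
It also fails if it takes over 72 s, if anything falls off the work surface, if the arm or the gripper's body presses on something with over 40 N, if the wrist force passes 120 N, or if a joint passes its speed limit or range.

### The arm

A 6-joint arm with a two-finger parallel gripper is mounted at the origin on the work surface. World frame = base frame: x ahead of the robot, y to its left, z up, the work surface at z = 0. Lengths are in m, angles in rad, forces in N, time in s.
With the tool pointing down it reaches from about 0.3 to 0.875 m from the base axis. Payload 6.4 kg.
Tool frame: the origin (TCP) lies at the centre of the arm's flange, where the gripper is bolted on; the fingertips stand 173 mm ahead of it and the grasp point (between the pads) lies 155 mm ahead of it; z points along the fingers, x is the direction in which the jaws open and shut, and the axes are right-handed (so a half turn about z gives the same grasp; the last joint's range is limited). The gripper opens to 85 mm and grips with 20 to 120 N. Pads are 22 mm wide; open, the fingers measure 114 mm over their backs; the gripper's body (76 mm by 85 mm) begins 54 mm behind the grasp point. The pads swing forward as they close: fully open they stand 13 mm farther back than shut.
Start: joints at [0.933, 0.181, 1.607, -0, 1.354, -0.206], TCP at [0.241, 0.522, 0.405] pointing down, gripper open.
Joint ranges: [-2.99, 2.99], [-0.89, 2.07], [0.3, 2.58], [-1.14, 4.28], [0, 2.63], [-3.12, 3.12]. Speed limits (rad/s): [2.57, 2.57, 3.01, 3.14, 3.14, 3.14].

### API

Orientations are given as a unit quaternion [w, x, y, z].
In Python, from bench import ctrl gives the robot as it stands. The module is installed in compiled form; this text tells all that it offers.
- The arm moves only by the tool move_arm, never from a script. Its argument "moves" is a list of rows, each an object of numbers: "gripper": the opening in per cent of the stroke, from 0 (shut) to 100 (fully open); "x", "y", "z": the shift along the tool's x, y, z in cm; "roll": the turn about the tool's z in degrees. In form: [{"gripper": .., "x": .., "y": .., "z": .., "roll": ..}, ...]. A call has 1 to 5 rows; each row shifts and turns the commanded pose from where the row before left it, along the tool's axes as they then stand; what a row does not reach is not made up. A row lasts 1/8 s, in which the tool goes at most 62.5 mm and 10.7 degrees, less where a joint would pass 70% of its speed; a pose out of reach is approached as far as the arm can. A call is refused whole if a number of a shift passes 6.25 or a number of a turn 10.7, either way. A call with a gripper value outside its range is refused whole. The fingers move at their own pace and stop on an object; the grip force is fixed at half the most. Time passes only in rows, so rows that do not move let the fingers close. It gives the time, the measured TCP pose, the force and the opening at its end, in the units of the state.
- ctrl.get_obs(): the state, without advancing time (a new reading comes with each control period).
- ctrl.camera(name): name is "side" or "top" or "wrist"; returns a dict with "img" (480x640x3 uint8, red, green, blue), "fx", "fy", "cx", "cy" (pixels), "world_from_camera" (4x4, takes a point from camera to world coordinates); the wrist camera has in their place "tool_from_camera" (4x4, takes a point from camera to tool coordinates, whose origin is the TCP and whose axes are the tool frame's). Camera axes: x right, y up, looking along -z (the intrinsics and any distortion apply to the point x, -y, -z); pixel columns grow to the right and rows downward; lengths in m; the calibration is good to about 2 mm. A picture is of the moment at which its call begins: read the wrist's pose just before it. There is no depth.
- ctrl.hand_in(): hands the job in, once; it reports no verdict.
The state is a dict: "time_s": time; "q": joint angles; "dq": joint speeds; "joint_efforts": joint torques, N m; "eef_pos": TCP position; "eef_rot": TCP orientation; "wrist_force": force on the tool from outside, world axes, zero at the start; "torque": the same for the moment, N m; "opening": opening from 0.0 (shut) to 1.0 (fully open).
Only numpy, scipy, OpenCV 4.12 (cv2) and the standard library are available. Lean on these libraries where they do the work, as an engineer would, in place of code of your own. Each camera call takes 0.05 s, during which the arm holds its last target. There are 200 camera calls.

## Working session

There is one attempt and no reset: what is moved stays moved. The work goes in short steps, Python scripts to look and compute and a tool call to move; the robot and the scene stay as the last step left them, time stands still between calls to the robot, and variables do not carry over. Pictures are saved under pics/ and viewed, about 8 in all and at most 12, crops included, and the job is handed in when it is done.

Besides the shell and the picture viewer there is one more tool, called after "Request:" as a command line: name --argument value ..., lists and objects as JSON in quotes. move_arm: Moves the arm, as the interface text tells. Its arguments: {"type":"object","properties":{"moves":{"type":"array","items":{"type":"object","properties":{"gripper":{"type":"number"},"x":{"type":"number"},"y":{"type":"number"},"z":{"type":"number"},"roll":{"type":"number"}}}}},"required":["moves"]}

```bash
mkdir -p pics
cat > h.py <<'E'
import numpy as np, cv2
from bench import ctrl
def grab(n,f):
    o=ctrl.get_obs(); c=ctrl.camera(n); cv2.imwrite('pics/'+f,c['img'][:,:,::-1]); 
    np.savez('pics/'+f+'.npz',**{k:v for k,v in c.items() if k!='img'},img=c['img'],p=o['eef_pos'],r=o['eef_rot']); return c
E
python3 - <<'E'
from h import *
for n in('side','top'):
    c=grab(n,n+'0.png'); print({k:(np.round(v,4).tolist() if k!='img' else 0) for k,v in c.items()})
print(ctrl.get_obs())
E
```

```text
{'img': 0, 'fx': 449.2106, 'fy': 449.2106, 'cx': 323.3892, 'cy': 234.8936, 'world_from_camera': [[-0.9582, 0.2008, -0.204, 0.3889], [-0.2863, -0.6707, 0.6843, 0.5462], [0.0006, 0.7141, 0.7001, 0.6708], [0.0, 0.0, 0.0, 1.0]]}
{'img': 0, 'fx': 604.5629, 'fy': 604.5629, 'cx': 321.4726, 'cy': 242.1373, 'world_from_camera': [[0.0154, 0.989, -0.1468, 0.3815], [-0.9999, 0.0143, -0.0086, -0.021], [-0.0064, 0.1469, 0.9891, 1.3057], [0.0, 0.0, 0.0, 1.0]]}
{'time_s': 0.1, 'q': array([ 9.32704131e-01,  1.81493035e-01,  1.60789335e+00, -2.26287068e-05,
        1.35382271e+00, -2.06280024e-01]), 'dq': array([ 1.60198807e-03,  9.16408383e-05, -1.50370047e-03, -3.14709664e-05,
        1.06473408e-03, -7.70373971e-04]), 'joint_efforts': array([ 8.33164449e-04, -4.45879304e+01, -3.52237022e+01, -3.09784937e-04,
        4.15561357e-03,  2.61914215e-05]), 'eef_pos': array([0.24048754, 0.52204666, 0.40386633]), 'eef_rot': array([ 2.97468914e-04,  8.42173365e-01,  5.39206241e-01, -7.51565429e-04]), 'wrist_force': array([-0.25357543,  1.08026926,  0.30045993]), 'torque': array([ 0.01723559,  0.00972629, -0.01841032]), 'opening': 0.9975029178536713}
```

View pics/top0.png

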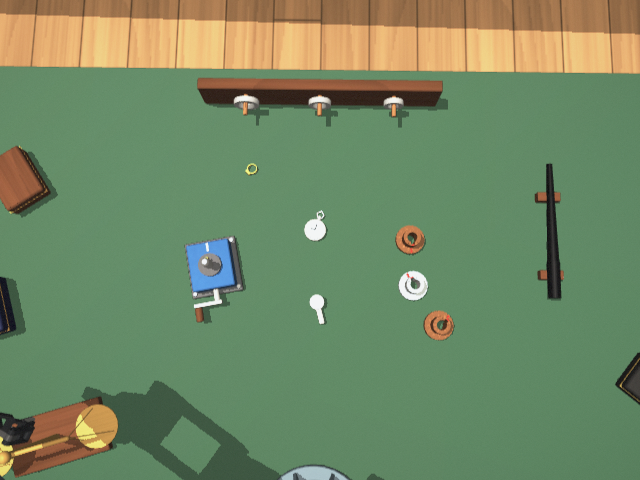

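View pics/side0.png

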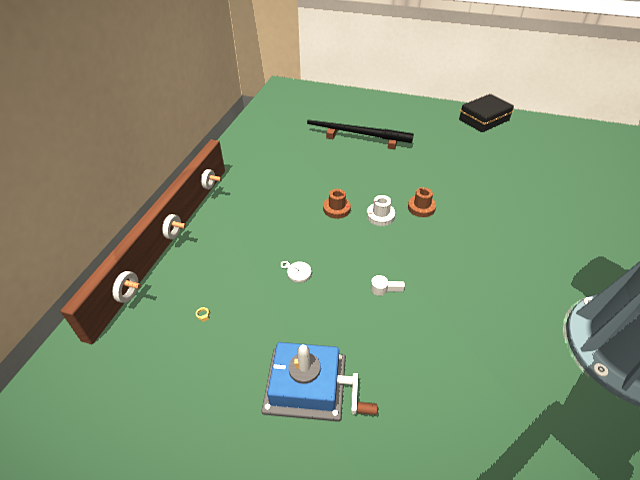

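Top view: the candidates are the steel wheel at (413,286), brown look-alikes at (411,239) and (439,325), and rack rings at (246,102), (319,102) and (394,102). I choose the steel one at (413,286). The roller is at (212,265), the watch at (315,229), the loupe at (317,305) and the signet at (251,169). In the side view the wheel is at (381,208), and the spindle is at (304,360) with a brass patch at about (295,362).

Run:
```python
from h import *
t=cv2.imread('pics/top0.png');s=cv2.imread('pics/side0.png')
def cr(i,u,v,h=25): return cv2.resize(i[v-h:v+h,u-h:u+h],(390,290) if 0 else (300,300),interpolation=cv2.INTER_CUBIC)
cv2.imwrite('pics/c1.png',np.vstack([np.hstack([cr(t,413,286),cr(t,210,263)]),np.hstack([cr(s,381,208),cr(s,304,365)])]))
```

```text
(no output)
```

View pics/c1.png

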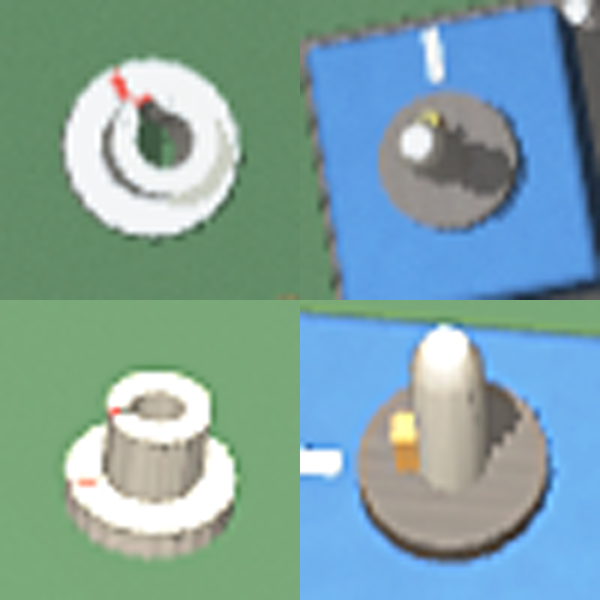

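Top row: the steel wheel is flange down, with red marks at (411.8,277.5) on the hub and (408,275) on the flange. The shoulder centre is at about (210,264.5), the tip at (204.5,261) and the brass key at (206.7,257.7). Bottom row (side view): hub top at (382.4,200.5), its mark at (375.2,201.5), spindle tip at (303,347) and key top at (296,361).

```bash
cat >> h.py <<'E'
from scipy.spatial.transform import Rotation as R
def T(d):
    if 'world_from_camera' in d: return d['world_from_camera']
    W=np.eye(4); q=d['r']; W[:3,:3]=R.from_quat([q[1],q[2],q[3],q[0]]).as_matrix(); W[:3,3]=d['p']; return W@d['tool_from_camera']
def ray(f,u,v):
    d=np.load('pics/'+f+'.npz'); M=T(d); r=M[:3,:3]@np.array([(u-d['cx'])/d['fx'],-(v-d['cy'])/d['fy'],-1]); return M[:3,3],r/np.linalg.norm(r)
def atz(f,u,v,z):
    o,r=ray(f,u,v); return o+r*(z-o[2])/r[2]
def tri(*obs):
    A=np.zeros((3,3));b=np.zeros(3);P=[]
    for f,u,v in obs:
        o,r=ray(f,u,v);Q=np.eye(3)-np.outer(r,r);A+=Q;b+=Q@o;P.append((o,r))
    x=np.linalg.solve(A,b); return x,[np.linalg.norm(np.cross(x-o,r)) for o,r in P]
def proj(f,X):
    d=np.load('pics/'+f+'.npz'); p=np.linalg.inv(T(d))@np.r_[X,1]; return d['cx']-d['fx']*p[0]/p[2], d['cy']+d['fy']*p[1]/p[2]
E
python3 - <<'E'
from h import *
np.set_printoptions(precision=4,suppress=True)
t='top0.png';s='side0.png'
for n,a,b in[('flange top',(413.3,285.6),(381.1,211.9)),('hubmark',(411.8,277.5),(375.2,201.5)),('flmark',(408,275),(370.5,213.3)),('tip',(204.5,261.3),(303.2,347)),('key',(206.7,257.7),(296,361))]:
    print(n,*tri((t,*a),(s,*b)))
print('flange',atz(t,413.3,285.6,.014),'hub s',atz(s,382.4,200.5,.046),'hubmark',atz(t,411.8,277.5,.046),atz(s,375.2,201.5,.046),'flm',atz(t,408,275,.014),atz(s,370.5,213.3,.014))
print('should',atz(t,209.8,264.5,.058),'tip',atz(t,204.5,261.3,.110),atz(s,303.2,347,.110),'key',atz(t,206.7,257.7,.074),atz(s,296,361,.074))
print('stripe',atz(t,185+130/6,238+5,.05),atz(t,185+136/6,238+80/6,.05))
for n,u,v in(('watch',315,230),('bow',320.5,215),('loupe',317,301),('lh',321,321),('signet',251.5,169)): print(n,atz(t,u,v,.01))
print(ctrl.camera('wrist')['tool_from_camera'],ctrl.camera('wrist')['fx'])
E
```

```text
flange top [ 0.4813 -0.2082  0.0083] [np.float64(0.001375022882806146), np.float64(0.0013750228828061158)]
hubmark [ 0.4957 -0.2004  0.0412] [np.float64(0.0013260637908582955), np.float64(0.0013260637908582022)]
flmark [ 0.5034 -0.197   0.0081] [np.float64(0.001895575749110867), np.float64(0.0018955757491108526)]
tip [0.5164 0.2224 0.1065] [np.float64(0.0009926930466171882), np.float64(0.0009926930466170954)]
key [0.5281 0.2259 0.068 ] [np.float64(0.0012519348717567804), np.float64(0.001251934871756805)]
flange [ 0.4822 -0.2073  0.014 ] hub s [ 0.4794 -0.2025  0.046 ] hubmark [ 0.4966 -0.1997  0.046 ] [ 0.4936 -0.1947  0.046 ] flm [ 0.5048 -0.1961  0.014 ] [ 0.5005 -0.1904  0.014 ]
should [0.5164 0.2211 0.058 ] tip [0.517  0.2218 0.11  ] [0.5146 0.2244 0.11  ] key [0.5286 0.225  0.074 ] [0.5254 0.2291 0.074 ]
stripe [0.5626 0.2312 0.05  ] [0.5449 0.2283 0.05  ]
watch [0.6003 0.0047 0.01  ]
bow [ 0.6336 -0.0067  0.01  ]
loupe [ 0.4466 -0.0022  0.01  ]
lh [ 0.4043 -0.0114  0.01  ]
signet [0.7348 0.1472 0.01  ]
[[ 1.     -0.0002 -0.0007  0.0004]
 [-0.0004 -0.9575 -0.2884 -0.0741]
 [-0.0007  0.2884 -0.9575  0.03  ]
 [ 0.      0.      0.      1.    ]] 400.5289717663013
```

Request:
move_arm --moves '[{"x": -1.57, "y": 3.76, "z": 0.5}, {"x": -1.57, "y": 3.76, "z": 0.5}, {"x": -1.57, "y": 3.76, "z": 0.5}, {"x": -1.57, "y": 3.76, "z": 0.5}, {"x": -1.57, "y": 3.76, "z": 0.5}]'

```text
validation failed for argument at $.mo...
```

Request:
move_arm --moves '[{"x": -1.57, "y": 3.76, "z": 0.5}, {"x": -1.57, "y": 3.76, "z": 0.5}, {"x": -1.57, "y": 3.76, "z": 0.5}, {"x": -1.57, "y": 3.76, "z": 0.5}, {"x": -1.57, "y": 3.76, "z": 0.5}]'

```text
validation failed for argument at $.mo...
```

Request:
move_arm --moves '[{"roll": 10.6}, {"roll": 10.6}, {"roll": 10.6}, {"roll": 10.6}, {"roll": 10.6}]'

```text
validation failed for argument at $.mo...
```

Request:
move_arm --moves '[{"roll": 10.6}, {"roll": 10.6}, {"roll": 10.6}, {"roll": 10.6}, {"roll": 10.6}]'

```text
validation failed for argument at $.mo...
```

Request:
move_arm --moves '[{"roll": 10.6}, {"roll": 10.6}, {}, {}]'

```text
validation failed for argument at $.mo...
```

Run:
```python
from h import *
grab('wrist','w1.png'); d=np.load('pics/w1.png.npz'); print(d['p'],d['r'])
for z in(.058,.110): print(proj('w1.png',[.517,.222,z]))
```

```text
[0.24052557 0.52211915 0.40412277] [ 1.97232802e-04  8.42159362e-01  5.39228446e-01 -5.03648596e-04]
(np.float64(172.69941080332717), np.float64(554.9606565339463))
(np.float64(153.7364595558282), np.float64(611.6350260810736))
```

View pics/w1.png

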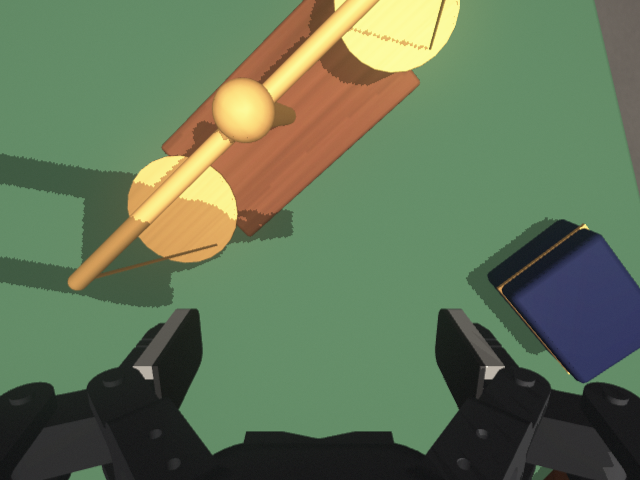

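The wrist view shows only a balance, at (245,110), and a navy box. The move calls were refused, so every row needs all its fields. The path crosses the balance, so I will raise the arm first.

Request:
move_arm --moves '[{"gripper": 100, "x": 0, "y": 0, "z": -3, "roll": 0}, {"gripper": 100, "x": 0, "y": 0, "z": -4, "roll": 0}, {"gripper": 100, "x": -1.57, "y": 3.76, "z": -2, "roll": 0}, {"gripper": 100, "x": -1.57, "y": 3.76, "z": 0, "roll": 0}, {"gripper": 100, "x": -1.57, "y": 3.76, "z": 0, "roll": 0}]'

```text
time_s: 0.88
eef_pos: [0.3239, 0.4314, 0.495]
eef_rot: [-0.0, 0.842, 0.539, 0.0]
wrist_force: [0.9, -0.0, -0.7]
opening: 1.004
```

Request:
move_arm --moves '[{"gripper": 100, "x": -1.57, "y": 3.76, "z": 0, "roll": 0}, {"gripper": 100, "x": -1.57, "y": 3.76, "z": 0, "roll": 0}, {"gripper": 100, "x": -1.57, "y": 3.76, "z": 1, "roll": 0}, {"gripper": 100, "x": -1.57, "y": 3.76, "z": 3, "roll": 0}, {"gripper": 100, "x": -1.57, "y": 3.76, "z": 3, "roll": 0}]'

```text
time_s: 1.5
eef_pos: [0.462, 0.2812, 0.4242]
eef_rot: [0.0, 0.842, 0.539, 0.001]
wrist_force: [-0.4, 1.3, -0.4]
opening: 1.003
```

Request:
move_arm --moves '[{"gripper": 100, "x": -1.57, "y": 3.76, "z": 3, "roll": 0}, {"gripper": 100, "x": -1.57, "y": 3.76, "z": 3, "roll": 0}, {"gripper": 100, "x": 0, "y": 0, "z": 1, "roll": 10.6}, {"gripper": 100, "x": 0, "y": 0, "z": 0, "roll": 10.6}, {"gripper": 100, "x": 0, "y": 0, "z": 0, "roll": 10.6}]'

```text
time_s: 2.12
eef_pos: [0.5165, 0.222, 0.3542]
eef_rot: [-0.0, 0.959, 0.285, -0.0]
wrist_force: [-0.3, -0.5, 0.5]
opening: 0.998
```

Request:
move_arm --moves '[{"gripper": 100, "x": 0, "y": 0, "z": 0, "roll": 10.6}, {"gripper": 100, "x": 0, "y": 0, "z": 0, "roll": 10.6}, {"gripper": 100, "x": 0, "y": 0, "z": 0, "roll": 10.6}, {"gripper": 100, "x": 0, "y": 0, "z": 0, "roll": 10.6}, {"gripper": 100, "x": 0, "y": 0, "z": 0, "roll": 10.6}]'

```text
time_s: 2.75
eef_pos: [0.5164, 0.2223, 0.3545]
eef_rot: [0.0, 0.985, -0.173, -0.0]
wrist_force: [-0.1, -0.7, -0.5]
opening: 1.0
```

Request:
move_arm --moves '[{"gripper": 100, "x": 0, "y": 0, "z": 0, "roll": 10.6}, {"gripper": 100, "x": 0, "y": 0, "z": 0, "roll": 10.6}, {"gripper": 100, "x": 0, "y": 0, "z": 0, "roll": 10.6}, {"gripper": 100, "x": 0, "y": 0, "z": 0, "roll": 10.6}, {"gripper": 100, "x": 0, "y": 0, "z": 0, "roll": 0}]'

```text
time_s: 3.38
eef_pos: [0.5164, 0.2223, 0.3546]
eef_rot: [0.0, 0.858, -0.514, -0.0]
wrist_force: [-0.1, -0.8, 0.6]
opening: 0.998
```

Request:
move_arm --moves '[{"gripper": 100, "x": 0, "y": 0, "z": 0, "roll": 0}, {"gripper": 100, "x": 0, "y": 0, "z": 0, "roll": 0}]'

```text
time_s: 3.62
eef_pos: [0.5164, 0.2223, 0.3547]
eef_rot: [-0.0, 0.858, -0.514, -0.0]
wrist_force: [1.0, -0.3, 0.3]
opening: 1.001
```

Run:
```python
from h import *
grab('wrist','w2.png'); d=np.load('pics/w2.png.npz'); print(d['p'],d['r'])
for z in(.058,.110): print(proj('w2.png',[.517,.222,z]))
```

```text
[0.51640751 0.22230303 0.35466273] [-7.42541580e-07  8.57942402e-01 -5.13745885e-01 -3.28920947e-05]
(np.float64(320.3691600401692), np.float64(229.83721202012353))
(np.float64(320.7212292332284), np.float64(254.22347312969703))
```

View pics/w2.png

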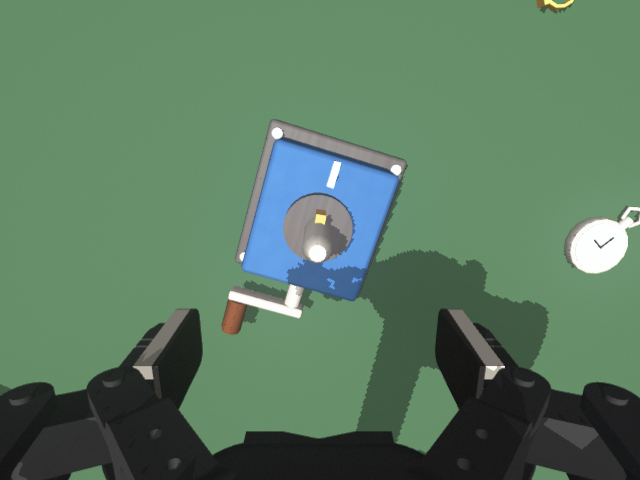

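Wrist view: shoulder disc at about (318.5,228), tip at (316.5,253), key top at (320.5,217), stripe at (334,175). The key points a little left of the stripe. I will refine this numerically.

Run:
```python
from h import *
np.set_printoptions(precision=4,suppress=True)
i=np.load('pics/w2.png.npz')['img'].astype(int); r,g,b=i[...,0],i[...,1],i[...,2]
sub=lambda m:(np.argwhere(m)[:,::-1].mean(0),np.argwhere(m).min(0)[::-1],np.argwhere(m).max(0)[::-1],m.sum())
roi=np.zeros(r.shape,bool);roi[190:270,280:360]=1
k=roi&(r-b>60); print('brass',sub(k)); kt=roi&(r-b>60)&(r>190);print('keytop',sub(kt))
tip=roi&(r>225)&(b>200);print('tip',sub(tip))
blue=(b-r>60);
disc=roi&~blue; print('disc',sub(disc))
st=np.zeros_like(roi);st[155:195,320:350]=1;st&=(r>200)&(b>200);print('stripe',sub(st))
c=sub(kt)[0]; tp=sub(tip)[0]
K=atz('w2.png',*c,.074);tipw=atz('w2.png',*tp,.110);S=atz('w2.png',*((sub(disc)[1]+sub(disc)[2])/2),.058);ST=atz('w2.png',*sub(st)[0],.05)
print('key',K,'tip',tipw,'disc',S,'stripe',ST)
print('tri tip',tri(('w2.png',*tp),('top0.png',204.5,261.3),('side0.png',303.2,347)))
for A in(tipw,S): print(np.degrees(np.arctan2(*(K-A)[1::-1])),np.degrees(np.arctan2(*(ST-A)[1::-1])))
cv2.imwrite('pics/c2.png',cv2.resize(i[180:280,270:370,::-1].astype(np.uint8),(600,600),interpolation=cv2.INTER_NEAREST))
for rr in range(205,232,2): print(rr,[tuple(i[rr,x]) for x in (314,317,320,323,326)]) if rr%4==1 else 0
```

```text
brass (array([319.9895, 218.3895]), array([315, 214]), array([325, 224]), np.int64(95))
keytop (array([320.0326, 218.5109]), array([315, 214]), array([325, 224]), np.int64(92))
tip (array([316.7406, 252.7866]), array([308, 245]), array([325, 261]), np.int64(239))
disc (array([317.3941, 227.414 ]), array([283, 193]), array([352, 263]), np.int64(3809))
stripe (array([333.535, 174.085]), array([327, 161]), array([340, 187]), np.int64(200))
key [0.5274 0.2279 0.074 ] tip [0.5167 0.2244 0.11  ] disc [0.5172 0.2244 0.058 ] stripe [0.5541 0.2317 0.05  ]
tri tip (array([0.5161, 0.223 , 0.107 ]), [np.float64(0.0009791278313539453), np.float64(0.001328381468326935), np.float64(0.0009189853613207265)])
18.198750720998618 11.06998046576208
19.2037519912286 11.262252285518136
205 [(np.int64(148), np.int64(145), np.int64(145)), (np.int64(150), np.int64(146), np.int64(145)), (np.int64(151), np.int64(147), np.int64(147)), (np.int64(147), np.int64(143), np.int64(143)), (np.int64(150), np.int64(146), np.int64(146))]
209 [(np.int64(147), np.int64(144), np.int64(144)), (np.int64(138), np.int64(114), np.
[... 649 characters left out ...]
, np.int64(158), np.int64(133)), (np.int64(253), np.int64(247), np.int64(157)), (np.int64(252), np.int64(246), np.int64(157)), (np.int64(253), np.int64(246), np.int64(156)), (np.int64(103), np.int64(102), np.int64(102))]
225 [(np.int64(141), np.int64(138), np.int64(134)), (np.int64(134), np.int64(130), np.int64(128)), (np.int64(131), np.int64(128), np.int64(125)), (np.int64(124), np.int64(122), np.int64(116)), (np.int64(109), np.int64(107), np.int64(106))]
229 [(np.int64(144), np.int64(140), np.int64(136)), (np.int64(137), np.int64(133), np.int64(129)), (np.int64(134), np.int64(130), np.int64(126)), (np.int64(122), np.int64(119), np.int64(117)), (np.int64(112), np.int64(110), np.int64(109))]
```

View pics/c2.png

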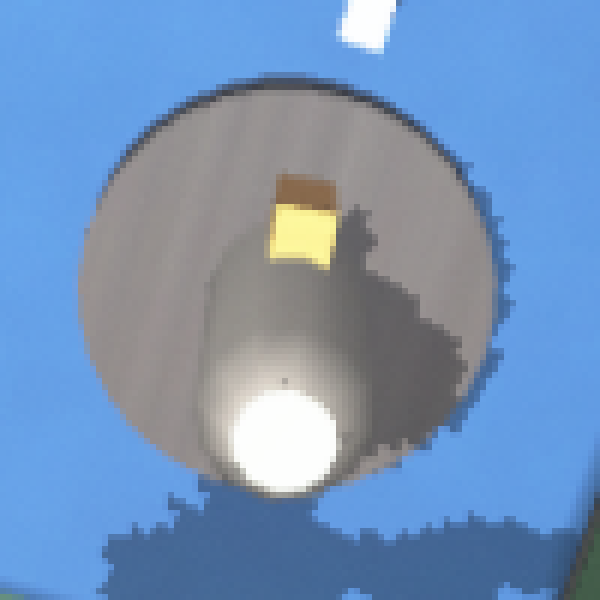

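Key yaw comes out at 18–19°, spindle axis at about (0.517,0.224). Next I move over the wheel in the same wrist orientation, so camera bias cancels.

Request:
move_arm --moves '[{"gripper": 100, "x": 3.6, "y": 2.33, "z": 0, "roll": 0}, {"gripper": 100, "x": 3.6, "y": 2.33, "z": 0, "roll": 0}, {"gripper": 100, "x": 3.6, "y": 2.33, "z": 0, "roll": 0}, {"gripper": 100, "x": 3.6, "y": 2.33, "z": 0, "roll": 0}, {"gripper": 100, "x": 3.6, "y": 2.33, "z": 0, "roll": 0}]'

```text
time_s: 4.3
eef_pos: [0.498, 0.0073, 0.3549]
eef_rot: [-0.0, 0.858, -0.514, 0.0]
wrist_force: [0.3, -0.6, 0.9]
opening: 0.998
```

Request:
move_arm --moves '[{"gripper": 100, "x": 3.6, "y": 2.33, "z": 1, "roll": 0}, {"gripper": 100, "x": 3.6, "y": 2.33, "z": 1, "roll": 0}, {"gripper": 100, "x": 3.6, "y": 2.33, "z": 1, "roll": 0}, {"gripper": 100, "x": 3.6, "y": 2.33, "z": 1, "roll": 0}, {"gripper": 100, "x": 3.6, "y": 2.33, "z": 1, "roll": 0}]'

```text
time_s: 4.92
eef_pos: [0.4799, -0.2064, 0.3046]
eef_rot: [-0.0, 0.858, -0.514, 0.0]
wrist_force: [1.0, -0.1, 1.2]
opening: 0.999
```

Request:
move_arm --moves '[{"gripper": 100, "x": 0, "y": 0, "z": 0, "roll": 0}, {"gripper": 100, "x": 0, "y": 0, "z": 0, "roll": 0}, {"gripper": 100, "x": 0, "y": 0, "z": 0, "roll": 0}]'

```text
time_s: 5.3
eef_pos: [0.4803, -0.204, 0.305]
eef_rot: [-0.0, 0.858, -0.514, 0.0]
wrist_force: [-0.1, 0.4, 0.1]
opening: 0.998
```

Run:
```python
from h import *
np.set_printoptions(precision=4,suppress=True)
grab('wrist','w3.png'); d=np.load('pics/w3.png.npz'); print(d['p'],d['r'])
u,v=map(int,proj('w3.png',[.481,-.206,.03])); print(u,v)
i=d['img'].astype(int)
cv2.imwrite('pics/c3.png',cv2.resize(i[v-75:v+75,u-75:u+75,::-1].astype(np.uint8),(600,600),interpolation=cv2.INTER_NEAREST))
red=(i[...,0]-i[...,1]>110)&(i[...,0]-i[...,2]>110); red[:v-75]=0;red[v+75:]=0;red[:,:u-50]=0;red[:,u+50:]=0
n,l,s,c=cv2.connectedComponentsWithStats(red.astype(np.uint8)); print(s,c)
```

```text
[ 0.4803 -0.204   0.305 ] [-0.0001  0.8578 -0.5139  0.0001]
322 240
[[     0      0    640    480 307105]
 [   320    189      5     12     60]
 [   319    217      9      4     35]] [[319.4991 239.5112]
 [322.     194.5   ]
 [322.8857 218.4571]]
```

View pics/c3.png

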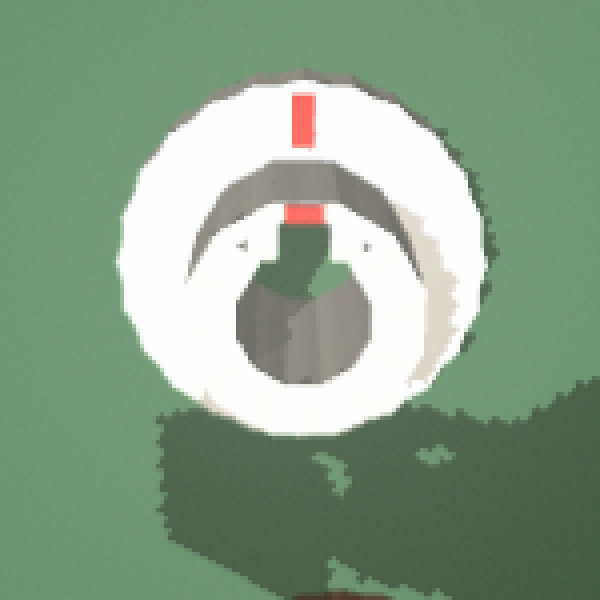

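Close crop: the choice is right — bare steel with red marks, keyway toward image up (tool −y, yaw about 28°). Bore centre is at pixel (323,244.6), hub mark at (322.9,218.5) and flange mark at (322,194.5).

Run:
```python
from h import *
np.set_printoptions(precision=4,suppress=True)
f='w3.png'
C=atz(f,323,244.6,.046);M=atz(f,322.9,218.5,.046);F=atz(f,322,194.5,.014)
print(C,M,F,np.linalg.norm(M-C),[np.degrees(np.arctan2(*(a-C)[1::-1])) for a in(M,F)])
print(tri((f,322.9,218.5),('top0.png',411.8,277.5),('side0.png',375.2,201.5)))
p=ctrl.get_obs()['eef_pos'];c,s=np.cos(np.radians(-61.8)),np.sin(np.radians(-61.8))
d=C-p; print('tool shift cm',100*(d[0]*c+d[1]*s),100*(d[0]*s-d[1]*c))
```

```text
[ 0.4828 -0.205   0.046 ] [ 0.4969 -0.1973  0.046 ] [ 0.5041 -0.193   0.014 ] 0.01607753228844527 [np.float64(28.572467981334402), np.float64(29.13532671144334)]
(array([ 0.4957, -0.1991,  0.0422]), [np.float64(0.0013473653155530484), np.float64(0.001658551138015161), np.float64(0.0015214805161866715)])
tool shift cm 0.20066199705893045 -0.16124535503281215
```

Request:
move_arm --moves '[{"gripper": 65, "x": 0.2, "y": -0.16, "z": 2, "roll": 0}, {"gripper": 65, "x": 0, "y": 0, "z": 2.5, "roll": 0}, {"gripper": 65, "x": 0, "y": 0, "z": 2.5, "roll": 0}, {"gripper": 65, "x": 0, "y": 0, "z": 2.5, "roll": 0}, {"gripper": 65, "x": 0, "y": 0, "z": 1.6, "roll": 0}]'

```text
time_s: 5.98
eef_pos: [0.4825, -0.205, 0.1928]
eef_rot: [-0.0, 0.858, -0.514, -0.0]
wrist_force: [0.6, 0.0, -0.4]
opening: 0.652
```

Request:
move_arm --moves '[{"gripper": 65, "x": 0, "y": 0, "z": 0, "roll": 0}, {"gripper": 20, "x": 0, "y": 0, "z": 0, "roll": 0}, {"gripper": 20, "x": 0, "y": 0, "z": 0, "roll": 0}, {"gripper": 20, "x": 0, "y": 0, "z": 0, "roll": 0}, {"gripper": 20, "x": 0, "y": 0, "z": 0, "roll": 0}]'

```text
time_s: 6.6
eef_pos: [0.4831, -0.2063, 0.1949]
eef_rot: [-0.0, 0.857, -0.515, 0.001]
wrist_force: [-0.4, 1.0, 6.4]
opening: 0.404
```

Request:
move_arm --moves '[{"gripper": 20, "x": 0, "y": 0, "z": 0, "roll": 0}, {"gripper": 20, "x": 0, "y": 0, "z": 0, "roll": 0}, {"gripper": 20, "x": 0, "y": 0, "z": 0, "roll": 0}]'

```text
time_s: 6.98
eef_pos: [0.4831, -0.2063, 0.1949]
eef_rot: [-0.0, 0.857, -0.515, 0.001]
wrist_force: [0.1, 1.6, 6.4]
opening: 0.404
```

Request:
move_arm --moves '[{"gripper": 20, "x": 0, "y": 0, "z": -1, "roll": 0}, {"gripper": 20, "x": 0, "y": 0, "z": -2.5, "roll": 0}, {"gripper": 20, "x": 0, "y": 0, "z": -3, "roll": 0}, {"gripper": 20, "x": 0, "y": 0, "z": -4, "roll": 0}, {"gripper": 20, "x": 0, "y": 0, "z": -4, "roll": 0}]'

```text
time_s: 7.6
eef_pos: [0.4819, -0.2057, 0.3395]
eef_rot: [0.0, 0.857, -0.515, -0.001]
wrist_force: [-0.2, -0.5, -4.9]
opening: 0.408
```

Request:
move_arm --moves '[{"gripper": 20, "x": 0, "y": 0, "z": 0, "roll": 0}, {"gripper": 20, "x": 0, "y": 0, "z": 0, "roll": 0}]'

```text
time_s: 7.85
eef_pos: [0.4818, -0.2056, 0.3372]
eef_rot: [-0.0, 0.857, -0.515, -0.001]
wrist_force: [-0.4, 0.6, -4.8]
opening: 0.401
```

Run:
```python
from h import *
np.set_printoptions(precision=4,suppress=True)
grab('wrist','w4.png'); d=np.load('pics/w4.png.npz'); print(d['p'],d['r'],ctrl.get_obs()['torque'])
M=d['tool_from_camera']
g=np.linalg.inv(M)@[0,0,.155,1]; u=d['cx']-d['fx']*g[0]/g[2]; v=d['cy']+d['fy']*g[1]/g[2]; print(u,v)
i=d['img']
u,v=int(u),int(v);u0,v0=u-100,max(0,min(v-100,280)); print('origin',u0,v0)
cv2.imwrite('pics/c4.png',cv2.resize(i[v0:v0+200,u0:u0+200,::-1],(600,600),interpolation=cv2.INTER_NEAREST))
i=i.astype(int);red=(i[...,0]-i[...,1]>110)&(i[...,0]-i[...,2]>110)
n,l,s,c=cv2.connectedComponentsWithStats(red.astype(np.uint8)); print(s,c)
```

```text
[ 0.4818 -0.2056  0.3372] [-0.0001  0.8574 -0.5146 -0.0012] [ 0.0615  0.0055 -0.0233]
320.3349077826111 337.7294110268046
origin 220 237
[[     0      0    640    480 306757]
 [   373    110     10      8     43]
 [   361    118     10     14     81]
 [   315    239      9     21    182]
 [   310    300     18      8    137]] [[319.4805 239.514 ]
 [377.2093 113.3256]
 [365.7654 124.6049]
 [318.8462 248.7418]
 [318.6131 303.3723]]
```

View pics/c4.png

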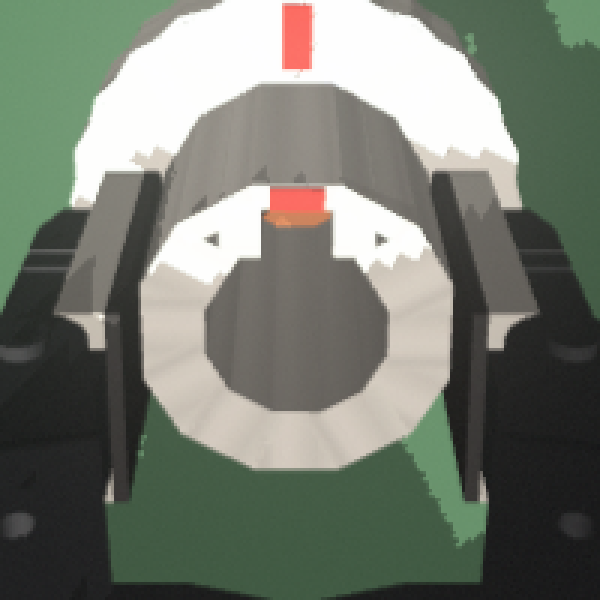

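The wheel is held square between the pads: bore centre at about (318.7,345.5), marks in line at (318.9,248.7) and (318.6,303.4), keyway along tool −y.

Run:
```python
from h import *
np.set_printoptions(precision=4,suppress=True)
d=np.load('pics/w4.png.npz');M=d['tool_from_camera']
def tool(u,v,z):
    r=M[:3,:3]@np.array([(u-d['cx'])/d['fx'],-(v-d['cy'])/d['fy'],-1]);return M[:3,3]+r*(z-M[2,3])/r[2]
a=tool(318.7,345.5,.149);m=tool(318.6,303.4,.149);fm=tool(318.85,248.7,.181);print('wheel axis',a,m-a,fm-a)
yaw=lambda q:2*np.arctan2(q[2],q[1])
p=d['p'];y=yaw(d['r']);yt=y-np.radians(9.4)
S=np.array([.517,.2244])
Rt=lambda y:np.array([[np.cos(y),np.sin(y)],[np.sin(y),-np.cos(y)]])
tgt=S-Rt(yt).T@a[:2]
dd=tgt-p[:2];print(np.degrees(y),tgt,'in present tool axes cm',100*Rt(y)@dd)
```

```text
wheel axis [-0.0006 -0.0006  0.149 ] [-0.     -0.0156  0.    ] [ 0.     -0.0239  0.032 ]
-61.94280856665137 [0.5166 0.2237] in present tool axes cm [-36.2403 -23.2635]
```

Request:
move_arm --moves '[{"gripper": 20, "x": -1.5, "y": -1, "z": -1, "roll": 0}, {"gripper": 20, "x": -3.2, "y": -2.05, "z": 0, "roll": 0}, {"gripper": 20, "x": -3.2, "y": -2.05, "z": 0, "roll": 0}, {"gripper": 20, "x": -3.2, "y": -2.05, "z": 0, "roll": 0}, {"gripper": 20, "x": -3.2, "y": -2.05, "z": 0, "roll": 0}]'

```text
time_s: 8.52
eef_pos: [0.4959, -0.0344, 0.348]
eef_rot: [0.0, 0.858, -0.514, -0.001]
wrist_force: [1.2, -0.6, -3.1]
opening: 0.409
```

Request:
move_arm --moves '[{"gripper": 20, "x": -3.2, "y": -2.05, "z": 0, "roll": 0}, {"gripper": 20, "x": -3.2, "y": -2.05, "z": 0, "roll": 0}, {"gripper": 20, "x": -3.2, "y": -2.05, "z": 0, "roll": 0}, {"gripper": 20, "x": -3.2, "y": -2.05, "z": 0, "roll": 0}, {"gripper": 20, "x": -3.2, "y": -2.05, "z": 0, "roll": 0}]'

```text
time_s: 9.15
eef_pos: [0.5108, 0.155, 0.3479]
eef_rot: [0.0, 0.858, -0.514, -0.001]
wrist_force: [-0.1, -0.5, -3.5]
opening: 0.411
```

Request:
move_arm --moves '[{"gripper": 20, "x": -3.2, "y": -2.05, "z": 0, "roll": 0}, {"gripper": 20, "x": -2.74, "y": -1.76, "z": 0, "roll": 0}, {"gripper": 20, "x": 0, "y": 0, "z": 0, "roll": 5}, {"gripper": 20, "x": 0, "y": 0, "z": 0, "roll": 4.4}, {"gripper": 20, "x": 0, "y": 0, "z": 0, "roll": 0}]'

```text
time_s: 9.78
eef_pos: [0.5165, 0.224, 0.3478]
eef_rot: [0.001, 0.813, -0.583, -0.001]
wrist_force: [0.5, 0.7, -4.1]
opening: 0.405
```

Run:
```python
from h import *
np.set_printoptions(precision=4,suppress=True)
o=ctrl.get_obs();print(o['eef_pos'],np.degrees(2*np.arctan2(o['eef_rot'][2],o['eef_rot'][1])),o['wrist_force'],o['torque'])
grab('wrist','w5.png');s=grab('side','s5.png')
a=cv2.imread('pics/w5.png')[230:480,220:420];b=cv2.imread('pics/s5.png')[260:420,220:420]
cv2.imwrite('pics/c5.png',np.hstack([cv2.resize(a,(400,500)),cv2.resize(b,(400,500)) if 0 else np.vstack([cv2.resize(b,(400,320)),np.zeros((180,400,3),np.uint8)])]))
```

```text
[0.5165 0.224  0.3478] -71.25629749123269 [ 0.5108  0.7487 -4.0963] [ 0.0011  0.0148 -0.0171]
```

View pics/c5.png

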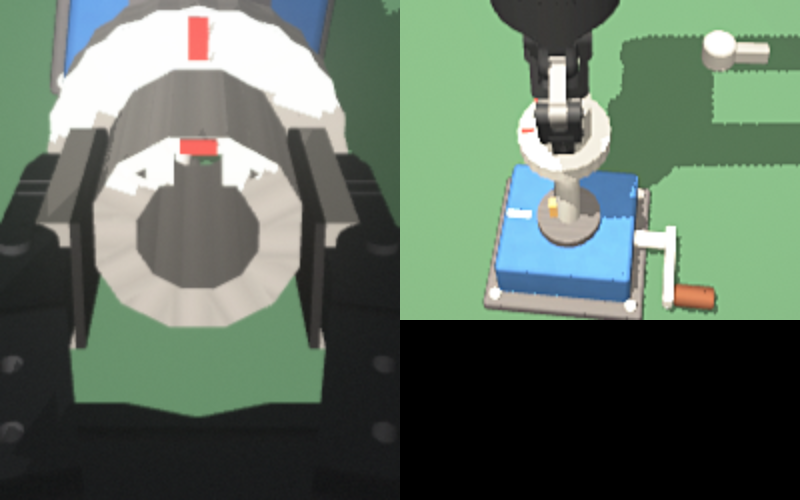

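The wheel hangs over the spindle and the side view shows them lined up. I descend in steps and watch the force.

Request:
move_arm --moves '[{"gripper": 20, "x": 0, "y": 0, "z": 1.5, "roll": 0}, {"gripper": 20, "x": 0, "y": 0, "z": 1.5, "roll": 0}, {"gripper": 20, "x": 0, "y": 0, "z": 0.7, "roll": 0}, {"gripper": 20, "x": 0, "y": 0, "z": 0.5, "roll": 0}, {"gripper": 20, "x": 0, "y": 0, "z": 0.3, "roll": 0}]'

```text
time_s: 10.5
eef_pos: [0.5174, 0.2232, 0.3035]
eef_rot: [-0.0, 0.812, -0.583, -0.0]
wrist_force: [-0.8, -0.4, -4.4]
opening: 0.406
```

Request:
move_arm --moves '[{"gripper": 20, "x": 0, "y": 0, "z": 0.3, "roll": 0}, {"gripper": 20, "x": 0, "y": 0, "z": 0.3, "roll": 0}, {"gripper": 20, "x": 0, "y": 0, "z": 0, "roll": 0}]'

```text
time_s: 10.88
eef_pos: [0.5172, 0.2232, 0.2975]
eef_rot: [0.0, 0.812, -0.583, -0.0]
wrist_force: [-0.4, -0.1, -4.6]
opening: 0.401
```

Request:
move_arm --moves '[{"gripper": 20, "x": 0, "y": 0, "z": 0.3, "roll": 0}, {"gripper": 20, "x": 0, "y": 0, "z": 0.3, "roll": 0}, {"gripper": 20, "x": 0, "y": 0, "z": 0.3, "roll": 0}, {"gripper": 20, "x": 0, "y": 0, "z": 0, "roll": 0}]'

```text
time_s: 11.38
eef_pos: [0.5171, 0.2232, 0.2883]
eef_rot: [0.0, 0.812, -0.583, -0.0]
wrist_force: [-0.5, -0.6, -3.4]
opening: 0.408
```

Request:
move_arm --moves '[{"gripper": 20, "x": 0, "y": 0, "z": 0.3, "roll": 0}, {"gripper": 20, "x": 0, "y": 0, "z": 0.3, "roll": 0}, {"gripper": 20, "x": 0, "y": 0, "z": 0.3, "roll": 0}, {"gripper": 20, "x": 0, "y": 0, "z": 0.3, "roll": 0}, {"gripper": 20, "x": 0, "y": 0, "z": 0, "roll": 0}]'

```text
time_s: 12.0
eef_pos: [0.5171, 0.2232, 0.2763]
eef_rot: [0.0, 0.812, -0.583, -0.0]
wrist_force: [-0.2, -0.5, -5.2]
opening: 0.404
```

The wheel is threaded about 23 mm above the seat with no side load. Next it goes to the key's height (TCP about 0.269).

Request:
move_arm --moves '[{"gripper": 20, "x": 0, "y": 0, "z": 0.2, "roll": 0}, {"gripper": 20, "x": 0, "y": 0, "z": 0.2, "roll": 0}, {"gripper": 20, "x": 0, "y": 0, "z": 0.2, "roll": 0}, {"gripper": 20, "x": 0, "y": 0, "z": 0.1, "roll": 0}, {"gripper": 20, "x": 0, "y": 0, "z": 0, "roll": 0}]'

```text
time_s: 12.62
eef_pos: [0.5172, 0.2232, 0.2696]
eef_rot: [0.0, 0.812, -0.583, -0.0]
wrist_force: [-0.5, 0.5, -4.6]
opening: 0.404
```

Request:
move_arm --moves '[{"gripper": 20, "x": 0, "y": 0, "z": 0.1, "roll": 0}, {"gripper": 20, "x": 0, "y": 0, "z": 0, "roll": 0}]'

```text
time_s: 12.88
eef_pos: [0.5173, 0.2232, 0.2686]
eef_rot: [0.0, 0.812, -0.583, -0.0]
wrist_force: [-0.4, 0.8, -4.1]
opening: 0.404
```

Request:
move_arm --moves '[{"gripper": 20, "x": 0, "y": 0, "z": 0.1, "roll": 0}, {"gripper": 20, "x": 0, "y": 0, "z": 0, "roll": 0}]'

```text
time_s: 13.12
eef_pos: [0.5173, 0.2232, 0.2676]
eef_rot: [0.0, 0.812, -0.583, -0.0]
wrist_force: [0.5, 0.8, -3.6]
opening: 0.404
```

Request:
move_arm --moves '[{"gripper": 20, "x": 0, "y": 0, "z": 0.1, "roll": 0}, {"gripper": 20, "x": 0, "y": 0, "z": 0, "roll": 0}]'

```text
time_s: 13.38
eef_pos: [0.5172, 0.2232, 0.2666]
eef_rot: [0.0, 0.812, -0.583, -0.0]
wrist_force: [1.2, 0.0, -4.6]
opening: 0.404
```

Request:
move_arm --moves '[{"gripper": 20, "x": 0, "y": 0, "z": 0.1, "roll": 0}, {"gripper": 20, "x": 0, "y": 0, "z": 0.1, "roll": 0}, {"gripper": 20, "x": 0, "y": 0, "z": 0, "roll": 0}]'

```text
time_s: 13.75
eef_pos: [0.5172, 0.2232, 0.2646]
eef_rot: [0.0, 0.812, -0.583, -0.0]
wrist_force: [-0.1, 0.2, -4.9]
opening: 0.405
```

Request:
move_arm --moves '[{"gripper": 20, "x": 0, "y": 0, "z": 0.1, "roll": 0}, {"gripper": 20, "x": 0, "y": 0, "z": 0.1, "roll": 0}, {"gripper": 20, "x": 0, "y": 0, "z": 0, "roll": 0}]'

```text
time_s: 14.12
eef_pos: [0.5172, 0.2232, 0.2625]
eef_rot: [0.0, 0.812, -0.583, -0.0]
wrist_force: [-0.1, -0.1, -3.8]
opening: 0.407
```

No force rise well below the key top, so the keyway is over the key. On to the shoulder.

Request:
move_arm --moves '[{"gripper": 20, "x": 0, "y": 0, "z": 0.2, "roll": 0}, {"gripper": 20, "x": 0, "y": 0, "z": 0.2, "roll": 0}, {"gripper": 20, "x": 0, "y": 0, "z": 0.2, "roll": 0}, {"gripper": 20, "x": 0, "y": 0, "z": 0.1, "roll": 0}, {"gripper": 20, "x": 0, "y": 0, "z": 0, "roll": 0}]'

```text
time_s: 14.75
eef_pos: [0.5172, 0.2232, 0.2555]
eef_rot: [0.0, 0.812, -0.583, -0.0]
wrist_force: [0.8, 0.5, -4.6]
opening: 0.406
```

Request:
move_arm --moves '[{"gripper": 20, "x": 0, "y": 0, "z": 0.1, "roll": 0}, {"gripper": 20, "x": 0, "y": 0, "z": 0, "roll": 0}]'

```text
time_s: 15.0
eef_pos: [0.5173, 0.2232, 0.2546]
eef_rot: [0.0, 0.812, -0.583, -0.0]
wrist_force: [0.6, 0.5, -4.5]
opening: 0.412
```

Request:
move_arm --moves '[{"gripper": 20, "x": 0, "y": 0, "z": 0.1, "roll": 0}, {"gripper": 20, "x": 0, "y": 0, "z": 0, "roll": 0}]'

```text
time_s: 15.25
eef_pos: [0.5173, 0.2232, 0.2536]
eef_rot: [0.0, 0.812, -0.583, -0.0]
wrist_force: [-0.0, 0.3, -4.9]
opening: 0.408
```

Request:
move_arm --moves '[{"gripper": 20, "x": 0, "y": 0, "z": 0.1, "roll": 0}, {"gripper": 20, "x": 0, "y": 0, "z": 0, "roll": 0}]'

```text
time_s: 15.5
eef_pos: [0.5174, 0.2232, 0.253]
eef_rot: [-0.0, 0.812, -0.583, 0.0]
wrist_force: [-1.5, -0.9, -0.7]
opening: 0.407
```

Request:
move_arm --moves '[{"gripper": 20, "x": 0, "y": 0, "z": 0.05, "roll": 0}, {"gripper": 20, "x": 0, "y": 0, "z": 0, "roll": 0}]'

```text
time_s: 15.75
eef_pos: [0.5174, 0.2233, 0.253]
eef_rot: [-0.0, 0.812, -0.583, 0.0]
wrist_force: [-4.8, -0.5, 6.2]
opening: 0.403
```

Request:
move_arm --moves '[{"gripper": 20, "x": 0, "y": 0, "z": 0.05, "roll": 0}, {"gripper": 20, "x": 0, "y": 0, "z": 0, "roll": 0}]'

```text
time_s: 16.0
eef_pos: [0.5174, 0.2233, 0.2529]
eef_rot: [-0.0, 0.812, -0.583, 0.0]
wrist_force: [-5.2, -1.5, 9.5]
opening: 0.406
```

It stopped at TCP 0.2530, as predicted for the shoulder, with light pressure. Releasing and rising.

Request:
move_arm --moves '[{"gripper": 20, "x": 0, "y": 0, "z": -0.08, "roll": 0}, {"gripper": 50, "x": 0, "y": 0, "z": 0, "roll": 0}, {"gripper": 65, "x": 0, "y": 0, "z": 0, "roll": 0}, {"gripper": 65, "x": 0, "y": 0, "z": 0, "roll": 0}, {"gripper": 65, "x": 0, "y": 0, "z": 0, "roll": 0}]'

```text
time_s: 16.62
eef_pos: [0.5173, 0.2232, 0.2524]
eef_rot: [-0.0, 0.812, -0.583, 0.0]
wrist_force: [0.1, -0.1, 0.3]
opening: 0.649
```

Request:
move_arm --moves '[{"gripper": 65, "x": 0, "y": 0, "z": -1, "roll": 0}, {"gripper": 65, "x": 0, "y": 0, "z": -2, "roll": 0}, {"gripper": 65, "x": 0, "y": 0, "z": -3, "roll": 0}, {"gripper": 65, "x": 0, "y": 0, "z": -3, "roll": 0}, {"gripper": 65, "x": 0, "y": 0, "z": -3, "roll": 0}]'

```text
time_s: 17.25
eef_pos: [0.5172, 0.2232, 0.3743]
eef_rot: [-0.0, 0.812, -0.583, 0.0]
wrist_force: [0.6, 0.8, 0.9]
opening: 0.65
```

Request:
move_arm --moves '[{"gripper": 65, "x": 0, "y": 0, "z": 0, "roll": 0}, {"gripper": 65, "x": 0, "y": 0, "z": 0, "roll": 0}, {"gripper": 65, "x": 0, "y": 0, "z": 0, "roll": 0}]'

```text
time_s: 17.62
eef_pos: [0.5168, 0.2231, 0.3711]
eef_rot: [0.001, 0.812, -0.583, -0.001]
wrist_force: [0.2, -0.2, -0.3]
opening: 0.655
```

Run:
```python
from h import *
grab('wrist','w6.png');grab('side','s6.png')
a=cv2.imread('pics/w6.png')[140:340,220:420];b=cv2.imread('pics/s6.png')[260:420,200:400]
cv2.imwrite('pics/c6.png',np.hstack([cv2.resize(a,(400,400)),np.vstack([cv2.resize(b,(400,320)),np.zeros((80,400,3),np.uint8)])]))
for f in('w6.png','s6.png'): print(proj(f,[.517,.2238,.104]),proj(f,[.517,.2238,.072]))
```

```text
(np.float64(318.7964825350262), np.float64(241.2946064220107)) (np.float64(318.80555602392144), np.float64(227.70894484759765))
(np.float64(301.8806953367058), np.float64(348.50957628996673)) (np.float64(302.591508823517), np.float64(360.10021658087214))
```

View pics/c6.png

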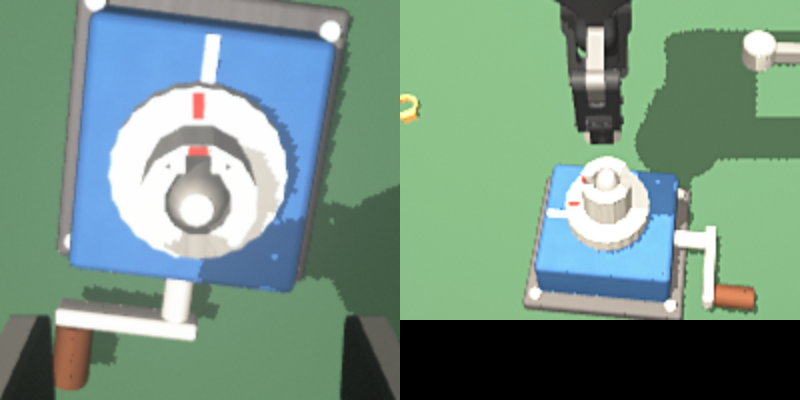

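The wheel sits flat on the shoulder with the spindle tip showing just above the hub. The gripper is clear. Handing in.

```bash
python3 -c "
from bench import ctrl
print(ctrl.hand_in())"
```

```text
the job is handed in; nothing more can be done
None
```

The steel die wheel is back on the ring roller: seated on the shoulder with its keyway over the brass key, released, and handed in at about 18 s of the 72 s.

I read the key's direction from the wrist camera (about 18–19°) and turned the wheel 9.4° to match before threading it. It slid over the key without resting on it, so no searching turn was needed.

- **Seating height:** contact came at a TCP height of 0.253 m, exactly where the shoulder should stop it. The wrist force reached about 10 N up (14 N relative to the hanging wheel), well under the 50 N limit.
- **Final pictures:** the wheel sits flat with the spindle tip just above the hub and the red marks near the white stripe. The open gripper is clear, about 12 cm above the release height.
- **Bystanders:** nothing touched them. The arm passed only high above, but I did not measure their positions again at the end.
- **Disagreements:** heights worked out from the fixed cameras came out 3–6 mm lower than the text gives. Horizontal positions differed by about 2 mm between cameras, so I relied on the wrist camera and the contact height.

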